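# Lay out the rings of an iron grille on the welding tray

### The arm

A 6-joint arm with a two-finger parallel gripper is mounted at the origin on the work surface. World frame = base frame: x ahead of the robot, y to its left, z up, the work surface at z = 0. Lengths are in m, angles in degrees, forces in N, time in s.
With the tool pointing down it reaches from about 0.4 to 0.825 m from the base axis. Payload 7 kg.
Tool frame: the origin (TCP) lies on the centre line of the jaws, within the pads' length; the fingertips stand 19 mm ahead of it and the grasp point (between the pads) is the TCP (r.tip_extent is the distance from the TCP to the fingertips, in m); z points along the fingers, y is the line along which they close (so a half turn about z gives the same grasp; the last joint's range is limited). The gripper opens to 88 mm and grips with 3 to 60 N. Pads are 19 mm wide; open, the fingers measure 130 mm over their backs; the gripper's body (78 mm by 193 mm) begins 47 mm behind the grasp point.
Start: joints at [88.012, 20.546, 0.682, 0, -70.136, -16.507], TCP at [0.214, 0.64, 0.246] pointing down, gripper open.
Joint ranges: [-176.03, 176.03], [-82.01, 121.73], [-58.28, 71.71], [-173.87, 95.51], [-174.79, -0.11], [-173.66, 173.66]. Speed limits (degrees/s): [136.94, 136.94, 172.46, 180, 180, 180].

### API

Orientations are given as [roll, pitch, yaw] about the fixed x, y, z axes, in that order (R = Rz(yaw) Ry(pitch) Rx(roll)).
In Python, from plant import r gives the robot as it stands. The module is installed in compiled form; this text tells all that it offers.
- The arm moves only by the tool jog_arm, never from a script. Its argument "deltas" is a list that holds one entry, the list of rows, each a list of 5 numbers: the opening, from -1 (shut) to 1 (fully open), then the shift along the world's x, y, z in cm, then the turn about the world's z in rad. In form: [[[claw, dx, dy, dz, turn], ...]]. A call has 1 to 8 rows; each row shifts and turns the commanded pose from where the row before left it; what a row does not reach is not made up. A row lasts 1/8 s, in which the tool goes at most 62.5 mm and 10.7 degrees, less where a joint would pass 70% of its speed; a pose out of reach is approached as far as the arm can. A call with a gripper value outside its range is refused whole. The fingers move at their own pace and stop on an object; "force" is the grip in N (left out, the last holds). Time passes only in rows, so rows that do not move let the fingers close. It gives the time, the measured TCP pose, the force, the opening and the grip force at its end, in the units of the state.
- r.get_state(): the state, without advancing time (a new reading comes with each control period).
- r.capture(name): name is "side" or "top" or "wrist"; returns the picture (480x640x3 uint8, blue, green, red); there is no depth.
- r.camera_info(name): a dict with "fx", "fy", "cx", "cy" (pixels), "view" (4x4, takes a point from world to camera coordinates). Camera axes: x right, y up, looking along -z (the intrinsics and any distortion apply to the point x, -y, -z); pixel columns grow to the right and rows downward; lengths in m; the calibration is good to about 2 mm. The wrist camera is an equidistant fisheye: a pixel r from the principal point sees the ray r / f radians off the axis. A picture is of the moment at which its call begins: read the wrist's pose just before it. camera_info takes no time and is no camera call; for the wrist camera it gives the pose at the moment of the call.
- r.close_job(): hands the job in; it is judged then, once.
The state is a dict: "time_s": time; "joints": joint angles; "qd": joint speeds; "joint_torque": joint torques, N m; "tcp_pos": TCP position; "eef_rot": TCP orientation; "contact_force": force on the tool from outside, world axes, zero at the start; "moment": the same for the moment, N m; "gripper_width": finger opening in m; "gripper_force": force on a finger pad.
Only numpy, scipy, OpenCV 4.12 (cv2) and the standard library are available. Lean on these libraries where they do the work, as an engineer would, in place of code of your own. Each camera call takes 0.05 s, during which the arm holds its last target. There are 200 camera calls.

### The job

The light metal layout tray on the bench is scribed with four circles in a two-by-two grid, and one iron ring is already tacked onto one of them. Lay the three loose rings that match it (same diameter, hole and thickness) flat on the three empty circles, one on each and centred, so that the tray holds a neat square of four.

Things in the scene. Friction and masses are not known exactly. Their poses are not given: they have to be found in the camera images.
- tray: flat square tray of light metal, 210 x 210 mm, fixed, at any yaw. Origin: centre of its underside, z up, x and y along its sides. Plate face 6 mm up; rim 5 mm wide, 4 mm above the face. Four 62 mm circles with cross lines centred at x = +-45, y = +-45 mm (90 mm apart). The one at (+45, +45) has a ring tacked on, 14 mm thick; those at (+45, -45), (-45, +45), (-45, -45) are empty.
- ring1: loose flat dark iron ring: 60 mm outside diameter, 40 mm hole, 14 mm thick, 0.13 to 0.22 kg, lying flat on the bench; one of three alike, interchangeable. Origin at its centre, half-way up (7 mm); z along its axis. Lying among them, 85 mm or more apart: a 40 mm ring, a solid 60 mm rosette, a 56 mm square frame, a 60 mm pipe stub 50 mm tall, a scroll.
- ring2: loose flat dark iron ring: 60 mm outside diameter, 40 mm hole, 14 mm thick, 0.13 to 0.22 kg, lying flat on the bench; one of three alike, interchangeable. Origin at its centre, half-way up (7 mm); z along its axis.
- ring3: loose flat dark iron ring: 60 mm outside diameter, 40 mm hole, 14 mm thick, 0.13 to 0.22 kg, lying flat on the bench; one of three alike, interchangeable. Origin at its centre, half-way up (7 mm); z along its axis.
Not all that is in view belongs to the job. What is shaped like the ring3 but green, purple or white is not meant.

How it is judged (in metres and radians):
At the end, for the whole second after the job is handed in: Each of the three empty circles has one of the three rings within 12 mm of its centre along each of the tray's two sides; all three rings lie flat on the tray's plate (their centres 10 to 17 mm above the tray's underside, tilted less than about 10 degrees), and are at rest and released (((x of ring1 in the frame of tray between 0.033 and 0.057 m and y of ring1 in the frame of tray between -0.057 and -0.033 m) or (x of ring2 in the frame of tray between 0.033 and 0.057 m and y of ring2 in the frame of tray between -0.057 and -0.033 m) or (x of ring3 in the frame of tray between 0.033 and 0.057 m and y of ring3 in the frame of tray between -0.057 and -0.033 m)) and ((x of ring1 in the frame of tray between -0.057 and -0.033 m and y of ring1 in the frame of tray between 0.033 and 0.057 m) or (x of ring2 in the frame of tray between -0.057 and -0.033 m and y of ring2 in the frame of tray between 0.033 and 0.057 m) or (x of ring3 in the frame of tray between -0.057 and -0.033 m and y of ring3 in the frame of tray between 0.033 and 0.057 m)) and ((x of ring1 in the frame of tray between -0.057 and -0.033 m and y of ring1 in the frame of tray between -0.057 and -0.033 m) or (x of ring2 in the frame of tray between -0.057 and -0.033 m and y of ring2 in the frame of tray between -0.057 and -0.033 m) or (x of ring3 in the frame of tray between -0.057 and -0.033 m and y of ring3 in the frame of tray between -0.057 and -0.033 m)) and z of ring1 in the frame of tray between 0.01 and 0.017 m and angle between the z axis of each of ring1, ring2, ring3 and the z axis of tray, either way round below 0.17 rad and linear speed of each of ring1, ring2, ring3 below 0.02 m/s and z of ring2 in the frame of tray between 0.01 and 0.017 m and z of ring3 in the frame of tray between 0.01 and 0.017 m); the robot touches nothing.
It also fails if it takes over 69 s, if anything falls off the work surface, if the arm or the gripper's body presses on something with over 40 N, if the wrist force passes 120 N, or if a joint passes its speed limit or range.

## Working session

There is one attempt and no reset: what is moved stays moved. The work goes in short steps, Python scripts to look and compute and a tool call to move; the robot and the scene stay as the last step left them, time stands still between calls to the robot, and variables do not carry over. Pictures are saved under pics/ and viewed, at most 10 in all, crops included, and the job is handed in when it is done.

Besides the shell and the picture viewer there is one more tool, called after "Request:" as name([rows], argument=value, ...), one row to a line, values as JSON. jog_arm: Moves the arm, as the interface text tells. Its arguments: {"type":"object","properties":{"deltas":{"type":"array"},"force":{"type":"number"}},"required":["deltas"]}

```bash
mkdir -p pics; python3 - <<'E'
from plant import r
import cv2
s=r.get_state();print(s)
for n in("top","side"):
    cv2.imwrite(f"pics/{n}0.png",r.capture(n)); c=r.camera_info(n);print(n,c)
E
```

```text
{'time_s': 0.0, 'joints': array([ 8.80129464e+01,  2.05911199e+01,  6.32954620e-01, -2.08173299e-02,
       -7.01357457e+01, -1.65081898e+01]), 'qd': array([-0.03695292, -0.05154032, -0.01247824, -0.0092742 , -0.06735233,
        0.04558243]), 'joint_torque': array([-9.36232118e-05, -5.82706690e+01,  2.93049252e+01,  6.99691057e+00,
        7.10588458e-03, -1.45639988e-04]), 'tcp_pos': array([0.21398639, 0.6396905 , 0.24461781]), 'eef_rot': array([ 1.79904399e+02, -7.92483856e-03, -1.85023264e+01]), 'contact_force': array([ 0.38364751, -0.59394834, -0.18644402]), 'moment': array([-0.01614468, -0.05125213,  0.01805115]), 'gripper_force': 0.0, 'gripper_width': 0.0876523997929909}
top {'fx': 558.8691219978904, 'fy': 558.8691219978904, 'cx': 312.95423122454986, 'cy': 238.11369863364456, 'view': array([[ 0.00552683, -0.99987017, -0.01513619,  0.11581445],
       [ 0.98364868,  0.00271112,  0.18007755, -0.51968362],
       [-0.18001313, -0.01588395,  0.98353595, -0.938877  ],
       [ 0.        ,  0.        ,  0.        ,  1.        ]])}
side {'fx': 444.1580496520818, 'fy': 444.1580496520818, 'cx': 317.198550237585, 'cy': 238.57831197626874, 'view': array([[ 0.99790682, -0.06378196,  0.01066913, -0.51319229],
       [ 0.0316366 ,  0.62539259,  0.77966867, -0.13184553],
       [-0.05640119, -0.77769915,  0.62610138, -0.81748657],
       [ 0.        ,  0.        ,  0.        ,  1.        ]])}
```

View pics/top0.png

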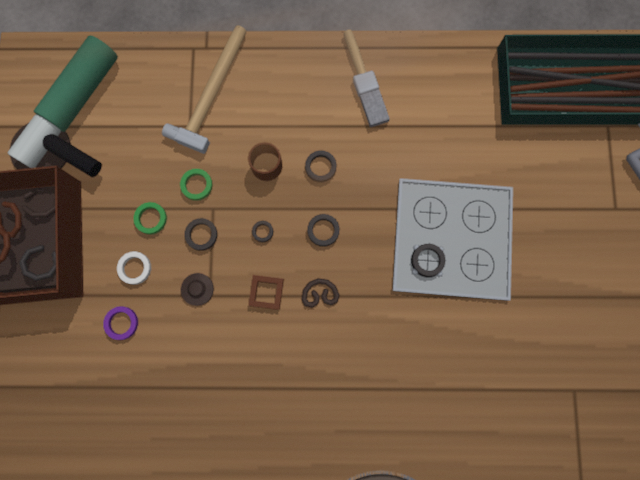

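View pics/side0.png

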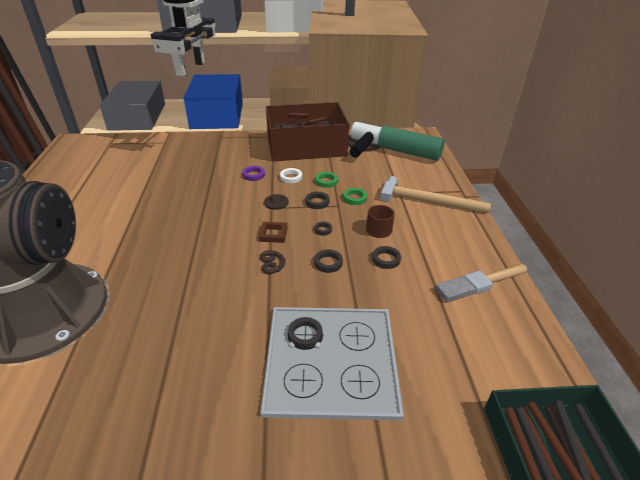

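The top view shows matching rings near (320,166), (323,230) and (200,234). The empty circles are near (430,212), (479,216) and (477,264), and the tacked ring is at (428,261). The side view agrees.

```bash
cat > h.py <<'E'
import numpy as np,cv2
from plant import r
def ray(n,uv,z,c=None):
    c=c or r.camera_info(n);V=c["view"];R=V[:3,:3];o=-R.T@V[:3,3]
    x=(uv[0]-c["cx"])/c["fx"];y=(uv[1]-c["cy"])/c["fy"]
    if n=="wrist":
        t=np.hypot(x,y);k=np.sin(t)/max(t,1e-9);d=np.array([x*k,-y*k,-np.cos(t)])
    else: d=np.array([x,-y,-1])
    d=R.T@d
    return (o+d*(z-o[2])/d[2])[:2]
def pix(n,p,c=None):
    c=c or r.camera_info(n);q=c["view"][:3,:3]@p+c["view"][:3,3]
    return np.array([c["cx"]+c["fx"]*q[0]/-q[2],c["cy"]+c["fy"]*q[1]/q[2]])
def dark(im,seed,z,n,rad=24,thr=75):
    "silhouette hull centre of dark blob near seed -> world"
    u,v=map(int,seed);m=(im.max(2)<thr).astype(np.uint8)
    w=np.zeros_like(m);cv2.circle(w,(u,v),rad,1,-1);m&=w
    cs,_=cv2.findContours(m,cv2.RETR_EXTERNAL,cv2.CHAIN_APPROX_NONE)
    k=cv2.convexHull(max(cs,key=cv2.contourArea))
    W=np.array([ray(n,p[0],z) for p in k]).astype(np.float32)
    (x,y),R=cv2.minEnclosingCircle(W);return np.array([x,y]),R*2000,cv2.contourArea(k)
E
python3 - <<'E'
from h import *
top=cv2.imread("pics/top0.png");side=cv2.imread("pics/side0.png")
for s in[(320,166),(323,230),(200,234)]:
    w,d,a=dark(top,s,.010,"top"); q=pix("side",np.array([*w,.007]))
    print(s,top[s[1],s[0]-14],w.round(4),round(d,1),"side:",q.round(), [np.round(x,4) for x in dark(side,q,.010,"side",18)])
for n,im in(("top",top),("side",side)):
    hsv=cv2.cvtColor(im,cv2.COLOR_BGR2HSV)
    m=((hsv[...,1]<50)&(hsv[...,2]>110)).astype(np.uint8)
    if n=="top": m[:170]=0;m[310:]=0;m[:,:385]=0;m[:,525:]=0
    else: m[:300]=0;m[:,:255]=0;m[:,410:]=0
    m=cv2.morphologyEx(m,cv2.MORPH_CLOSE,np.ones((5,5)))
    cs,_=cv2.findContours(m,cv2.RETR_EXTERNAL,2);k=max(cs,key=cv2.contourArea)
    W=np.array([ray(n,p[0],.009) for p in cv2.convexHull(k)]).astype(np.float32)
    R=cv2.minAreaRect(W);print(n,R)
    C=np.array(R[0]);th=np.deg2rad(R[2]);
    for sx in(1,-1):
        for sy in(1,-1):
            o=.045*np.array([sx*np.cos(th)-sy*np.sin(th),sx*np.sin(th)+sy*np.cos(th)]);w=C+o
            print(w.round(4),pix("top",np.array([*w,.006])).round(1),pix("side",np.array([*w,.006])).round(1))
E
```

```text
(320, 166) [61 62 69] [0.6643 0.1061] 59.6 side: [385. 257.] [array([0.666 , 0.1028]), np.float64(70.2152), np.float64(477.5)]
(323, 230) [62 61 66] [0.5413 0.1001] 60.8 side: [327. 261.] [array([0.5425, 0.0984]), np.float64(70.2596), np.float64(498.0)]
(200, 234) [59 62 67] [0.5314 0.3241] 64.2 side: [316. 201.] [array([0.5325, 0.3242]), np.float64(74.6783), np.float64(313.5)]
top ((0.5280412435531616, -0.13874182105064392), (0.21143949031829834, 0.2114485800266266), 85.45972442626953)
[ 0.4867 -0.0903] [427.4 260.1] [304.7 335.5]
[ 0.5765 -0.0974] [429.8 212.1] [356.6 336.5]
[ 0.4796 -0.18  ] [477.  264.1] [302.6 380.9]
[ 0.5693 -0.1872] [478.6 216. ] [359.7 382.1]
side ((0.5279259085655212, -0.1388612687587738), (0.2165086567401886, 0.2117263525724411), 85.45782470703125)
[ 0.4866 -0.0904] [427.5 260.1] [304.7 335.6]
[ 0.5763 -0.0976] [429.8 212.2] [356.5 336.6]
[ 0.4795 -0.1802] [477.1 264.2] [302.5 381. ]
[ 0.5692 -0.1873] [478.7 216. ] [359.6 382.1]
```

Request:
jog_arm([
  [[1, 4, -4, -1.2, -0.135], [1, 4, -4, -1.2, -0.135], [1, 4, -4, -1.2, -0.135], [1, 4, -4, -1.2, -0.136], [1, 4, -4, -1.2, 0], [1, 4, -4, -1.2, 0], [1, 4, -4, -1.2, 0], [1, 3.7, -3.6, -1.2, 0]],
], force=25)

```text
time_s: 1.1
tcp_pos: [0.5321, 0.3224, 0.149]
eef_rot: [180.0, -0.0, -49.5]
contact_force: [0.8, 1.3, -0.3]
gripper_width: 0.0877
gripper_force: 0.0
```

Request:
jog_arm([
  [[1, 0, 0, 0, 0], [1, 0, 0, 0, 0]],
])

```text
time_s: 1.35
tcp_pos: [0.5312, 0.3238, 0.1492]
eef_rot: [180.0, -0.0, -49.5]
contact_force: [-0.6, -0.1, -0.2]
gripper_width: 0.0876
gripper_force: 0.0
```

```bash
python3 - <<'E'
from h import *
c=r.camera_info("wrist");s=r.get_state();im=r.capture("wrist");cv2.imwrite("pics/w1.png",im)
print(s["tcp_pos"],s["eef_rot"],c["fx"],c["cx"],c["cy"])
for w in[(.5315,.3241),(.5413,.1)]:
    q=c["view"]@np.array([*w,.014,1]);a=np.arctan2(np.hypot(q[0],q[1]),-q[2]);n=np.hypot(q[0],q[1])
    print(c["cx"]+c["fx"]*a*q[0]/n,c["cy"]-c["fy"]*a*q[1]/n)
E
```

```text
[0.53116105 0.32378905 0.14921386] [ 1.79960800e+02 -2.39895565e-03 -4.95490022e+01] 371.64829954431775 326.2319033648023 245.41572837806797
324.1644520620631 240.96717651171952
499.6034772255839 25.385181303692747
```

View pics/w1.png

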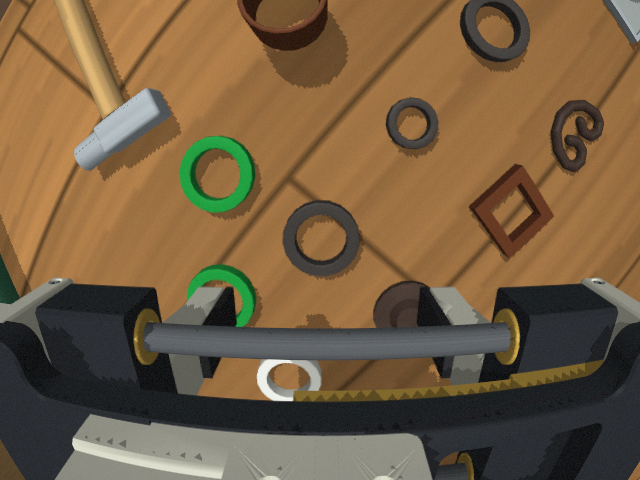

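The wrist view shows the ring at about (321,238) against a predicted (324,241), so it is within 3 mm. The neighbours are clear of the fingers. I'll pick it up.

Request:
jog_arm([
  [[1, 0, 0, -4, 0], [1, 0, 0, -4, 0], [1, 0, 0, -3, 0], [1, 0, 0, -1.6, 0], [-1, 0, 0, 0, 0], [-1, 0, 0, 0, 0], [-1, 0, 0, 0, 0], [-1, 0, 0, 0, 0]],
])

```text
time_s: 2.4
tcp_pos: [0.532, 0.325, 0.025]
eef_rot: [-179.8, 0.0, -49.5]
contact_force: [-0.6, 1.1, 5.4]
gripper_width: 0.0585
gripper_force: 25.0
```

Request:
jog_arm([
  [[-1, 0, 0, 0, 0], [-1, 0, 0, 0, 0]],
])

```text
time_s: 2.65
tcp_pos: [0.532, 0.325, 0.0249]
eef_rot: [-179.8, 0.0, -49.5]
contact_force: [0.1, 0.6, 6.5]
gripper_width: 0.0582
gripper_force: 25.0
```

Request:
jog_arm([
  [[-1, 0, 0, 3, 0], [-1, 0, 0, 5, 0], [-1, 0, 0, 0, 0], [-1, 0, 0, 0, 0]],
])

```text
time_s: 3.15
tcp_pos: [0.5306, 0.3237, 0.1033]
eef_rot: [180.0, 0.0, -49.5]
contact_force: [-0.8, -0.9, -2.7]
gripper_width: 0.0585
gripper_force: 25.0
```

```bash
python3 - <<'E'
from h import *
im=r.capture("wrist");cv2.imwrite("pics/w2.png",im[200:,100:540]);s=r.get_state();print(s["contact_force"],s["moment"])
E
```

```text
[-0.58973055  0.59109231 -1.79288962] [0.01143537 0.01965409 0.03221566]
```

View pics/w2.png

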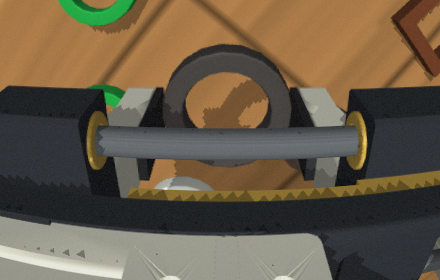

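```bash
python3 - <<'E'
from h import *
c=r.camera_info("wrist");s=r.get_state();p=s["tcp_pos"];print(p)
V=c["view"];print("cam-tcp",-V[:3,:3].T@V[:3,3]-p)
t=np.deg2rad(s["eef_rot"][2]);X=np.array([np.cos(t),np.sin(t)]);Y=np.array([-X[1],X[0]])
zt=p[2]-.025+.014
for n,q in dict(hole=(328,302),outT=(328,244),outL=(263,302),outR=(391,302)).items():
    d=ray("wrist",q,zt,c)-p[:2];print(n,(d@X).round(4),(d@Y).round(4))
E
```

```text
[0.53035955 0.32337315 0.10259339]
cam-tcp [ 0.04943146 -0.0588118   0.13864354]
hole 0.0068 -0.0018
outT 0.0335 -0.0017
outL 0.0065 0.0273
outR 0.0065 -0.03
```

Request:
jog_arm([
  [[-1, -0.6, -5.6, 0, 0], [-1, -0.6, -5.6, 0, 0], [-1, -0.6, -5.6, 0, 0], [-1, -0.6, -5.6, 0, 0], [-1, -0.6, -5.6, 0, 0], [-1, -0.6, -5.6, 0, 0], [-1, -0.6, -5.6, 0, 0], [-1, -0.6, -5.6, 0, 0]],
])

```text
time_s: 4.2
tcp_pos: [0.4818, -0.1257, 0.1025]
eef_rot: [179.9, 0.1, -49.5]
contact_force: [1.4, 0.7, -0.3]
gripper_width: 0.0586
gripper_force: 25.0
```

Request:
jog_arm([
  [[-1, -0.5, -5.3, 0, 0], [-1, 0, 0, -3, 0], [-1, 0, 0, 0, 0], [-1, 0, 0, 0, 0]],
])

```text
time_s: 4.7
tcp_pos: [0.4781, -0.1766, 0.0735]
eef_rot: [179.9, 0.0, -49.4]
contact_force: [0.1, -0.4, -1.6]
gripper_width: 0.0583
gripper_force: 25.0
```

```bash
python3 - <<'E'
from h import *
s=r.get_state();print(s["tcp_pos"],s["eef_rot"],s["contact_force"])
cv2.imwrite("pics/w3.png",r.capture("wrist"))
E
```

```text
[ 0.47808867 -0.17656918  0.07352045] [ 1.79935530e+02  3.74117732e-02 -4.94390347e+01] [ 0.098189   -0.38245117 -1.58044448]
```

View pics/w3.png

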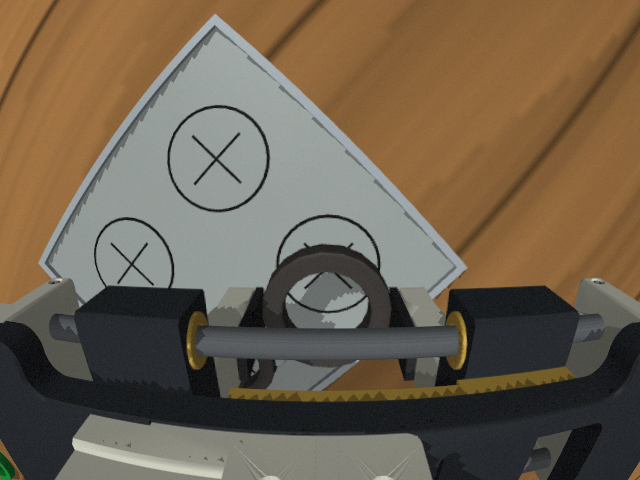

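The ring is held flat over its circle, whose centre is near (328,264). I'll lower it and release.

Request:
jog_arm([
  [[-1, 0, 0, -2.5, 0], [-1, 0, 0, -1.3, 0], [-1, 0, 0, -0.4, 0], [-1, 0, 0, 0, 0], [1, 0, 0, 0, 0], [1, 0, 0, 0, 0], [1, 0, 0, 0, 0], [1, 0, 0, 0, 0]],
])

```text
time_s: 5.75
tcp_pos: [0.4783, -0.1769, 0.0318]
eef_rot: [-180.0, -0.0, -49.5]
contact_force: [-0.1, 0.4, -0.2]
gripper_width: 0.0868
gripper_force: 0.0
```

Request:
jog_arm([
  [[1, 0, 0, 4, 0], [1, 0, 0, 5, 0], [1, 1, 4, 0, 0], [1, 1, 5.5, 0, 0], [1, 1, 5.5, 0, 0], [1, 1, 5.5, 0, 0], [1, 1, 5, 0, 0], [1, 0.9, 2, 0, 0]],
])

```text
time_s: 6.75
tcp_pos: [0.5375, 0.1006, 0.1217]
eef_rot: [-180.0, -0.0, -49.3]
contact_force: [-0.4, -0.2, 0.7]
gripper_width: 0.0879
gripper_force: 0.0
```

Request:
jog_arm([
  [[1, 0, 0, 0, 0], [1, 0, 0, 0, 0]],
])

```text
time_s: 7.0
tcp_pos: [0.5367, 0.0973, 0.1213]
eef_rot: [179.9, 0.0, -49.5]
contact_force: [-0.0, -0.1, -0.1]
gripper_width: 0.0874
gripper_force: 0.0
```

```bash
python3 - <<'E'
from h import *
s=r.get_state();p=s["tcp_pos"];print(p)
im=r.capture("top");cv2.imwrite("pics/top1.png",im);c=r.camera_info("wrist");w=r.capture("wrist");cv2.imwrite("pics/w4.png",w)
print("placed",dark(im,(477,264),.014,"top",22))
g=(w.max(2)<90).astype(np.uint8);g[285:]=0
for k in cv2.findContours(g,cv2.RETR_EXTERNAL,1)[0]:
    if cv2.contourArea(k)>1000:
        W=np.array([ray("wrist",q[0],.012,c) for q in cv2.convexHull(k)]).astype(np.float32);print(cv2.boundingRect(k),cv2.minEnclosingCircle(W))
v=np.hstack([im[190:290,380:530],im[130:250,260:400][:100]]);cv2.imwrite("pics/v1.png",cv2.resize(v,None,fx=2.7,fy=2.7))
E
```

```text
[0.53666129 0.09726218 0.12125471]
placed (array([ 0.48156643, -0.18327987]), 40.05139693617821, 146.0)
(56, 228, 57, 57) ((0.6821450591087341, 0.2367575615644455), 0.030963055789470673)
(73, 210, 74, 75) ((0.6714016199111938, 0.20239397883415222), 0.03686254471540451)
(275, 204, 85, 81) ((0.5425573587417603, 0.09819615632295609), 0.030529605224728584)
(141, 102, 81, 85) ((0.6636068224906921, 0.10350745171308517), 0.03127758204936981)
(504, 67, 74, 84) ((0.48612475395202637, -0.09129047393798828), 0.03464413806796074)
(570, 11, 61, 72) ((0.4775160849094391, -0.179161936044693), 0.035519376397132874)
```

View pics/v1.png

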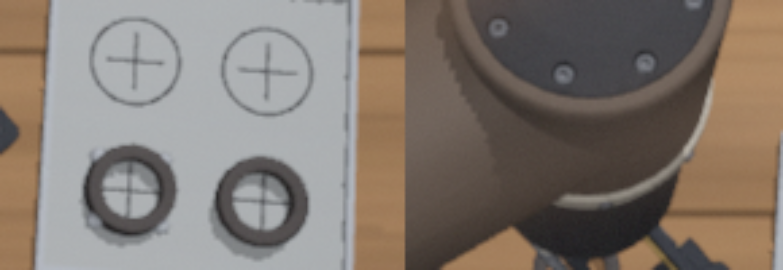

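The first ring is centred on its circle. By the wrist view, ring B is at (0.5425, 0.098).

Request:
jog_arm([
  [[1, 0.55, 0.1, -3, 0], [1, 0, 0, -3, 0], [1, 0, 0, -2.6, 0], [1, 0, 0, -1, 0], [1, 0, 0, 0, 0], [-1, 0, 0, 0, 0], [-1, 0, 0, 0, 0], [-1, 0, 0, 0, 0]],
])

```text
time_s: 8.1
tcp_pos: [0.5429, 0.0993, 0.0262]
eef_rot: [-179.9, -0.0, -49.5]
contact_force: [-0.5, 0.6, 0.1]
gripper_width: 0.0633
gripper_force: 0.0
```

Request:
jog_arm([
  [[-1, 0, 0, 0, 0], [-1, 0, 0, 0, 0], [-1, 0, 0, 3, 0], [-1, 0, 0, 4.5, 0], [-1, 0, 0, 0, 0], [-1, 0, 0, 0, 0]],
])

```text
time_s: 8.85
tcp_pos: [0.542, 0.099, 0.1001]
eef_rot: [180.0, 0.0, -49.5]
contact_force: [-0.5, -0.1, -2.3]
gripper_width: 0.0579
gripper_force: 25.0
```

```bash
python3 - <<'E'
from h import *
s=r.get_state();p=s["tcp_pos"];print(p)
c=r.camera_info("wrist");w=r.capture("wrist");cv2.imwrite("pics/w5.png",w)
t=np.deg2rad(-49.5);X=np.array([np.cos(t),np.sin(t)]);Y=np.array([-X[1],X[0]])
g=(w.max(2)<90).astype(np.uint8);col=g[150:300,328];i=150+np.flatnonzero(col)[0];print(i)
d=ray("wrist",(328,i),p[2]-.011,c)-p[:2];print(d@X,d@Y)
E
```

```text
[0.5420215  0.09895061 0.1000507 ]
245
0.03305986068079592 -0.0017079736592492396
```

Request:
jog_arm([
  [[-1, 0.5, -5, 0, 0], [-1, 0.5, -5.5, 0, 0], [-1, 0.5, -5.5, 0, 0], [-1, 0.5, -5.5, 0, 0], [-1, 0.6, -5, 0, 0], [-1, 0, -2, 0, 0], [-1, 0, 0, -3, 0], [-1, 0, 0, -2, 0]],
])

```text
time_s: 9.9
tcp_pos: [0.5672, -0.1859, 0.0483]
eef_rot: [179.9, 0.1, -49.6]
contact_force: [-0.1, 0.1, -1.4]
gripper_width: 0.0578
gripper_force: 25.0
```

Request:
jog_arm([
  [[-1, 0, 0, 0, 0], [-1, 0, 0, 0, 0]],
])

```text
time_s: 10.15
tcp_pos: [0.5689, -0.1856, 0.0507]
eef_rot: [180.0, 0.0, -49.5]
contact_force: [0.3, -0.6, -1.5]
gripper_width: 0.0579
gripper_force: 25.0
```

Request:
jog_arm([
  [[-1, 0, 0, -1.3, 0], [-1, 0, 0, -0.4, 0], [-1, 0, 0, -0.1, 0], [-1, 0, 0, 0, 0], [1, 0, 0, 0, 0], [1, 0, 0, 0, 0], [1, 0, 0, 0, 0], [1, 0, 0, 0, 0]],
])

```text
time_s: 11.15
tcp_pos: [0.5687, -0.1859, 0.0327]
eef_rot: [-180.0, -0.0, -49.5]
contact_force: [-0.4, 0.6, 0.1]
gripper_width: 0.0872
gripper_force: 0.0
```

Request:
jog_arm([
  [[1, 0, 0, 4, 0], [1, 0, 0, 5, 0], [1, 1.7, 5, 0, 0], [1, 1.7, 5.5, 0, 0], [1, 1.7, 5.5, 0, 0], [1, 1.7, 5.5, 0, 0], [1, 1.7, 5, 0, 0], [1, 1.1, 2.5, 0, 0]],
])

```text
time_s: 12.15
tcp_pos: [0.6651, 0.1067, 0.1224]
eef_rot: [-180.0, -0.0, -49.4]
contact_force: [0.6, -1.3, -0.2]
gripper_width: 0.0876
gripper_force: 0.0
```

Request:
jog_arm([
  [[1, 0, 0, 0, 0], [1, 0, 0, 0, 0]],
])

```text
time_s: 12.4
tcp_pos: [0.6642, 0.1033, 0.1223]
eef_rot: [179.9, 0.0, -49.5]
contact_force: [-1.0, -0.9, 0.3]
gripper_width: 0.0878
gripper_force: 0.0
```

```bash
python3 - <<'E'
from h import *
s=r.get_state();p=s["tcp_pos"];print(p)
c=r.camera_info("wrist");w=r.capture("wrist");cv2.imwrite("pics/w6.png",w)
g=(w.max(2)<90).astype(np.uint8);g[285:]=0
for k in cv2.findContours(g,cv2.RETR_EXTERNAL,1)[0]:
    if cv2.contourArea(k)>1000:
        W=np.array([ray("wrist",q[0],.012,c) for q in cv2.convexHull(k)]).astype(np.float32);print(cv2.boundingRect(k),cv2.minEnclosingCircle(W))
E
```

```text
[0.66417102 0.10332438 0.12226602]
(281, 207, 85, 78) ((0.6649818420410156, 0.10316119343042374), 0.030735425651073456)
(596, 177, 44, 75) ((0.4856386184692383, -0.08775167167186737), 0.03610406070947647)
(545, 94, 57, 76) ((0.5792749524116516, -0.09476003795862198), 0.03032967634499073)
(604, 37, 36, 70) ((0.5720146298408508, -0.18564042448997498), 0.03368935361504555)
(0, 0, 80, 151) ((0.9746811389923096, 0.14725735783576965), 0.07992216944694519)
```

Request:
jog_arm([
  [[1, 0, 0, -3, 0], [1, 0, 0, -3, 0], [1, 0, 0, -2.6, 0], [1, 0, 0, -1.1, 0], [1, 0, 0, 0, 0], [-1, 0, 0, 0, 0], [-1, 0, 0, 0, 0], [-1, 0, 0, 0, 0]],
])

```text
time_s: 13.45
tcp_pos: [0.665, 0.1043, 0.0264]
eef_rot: [-179.9, -0.0, -49.5]
contact_force: [-0.3, 0.4, -1.2]
gripper_width: 0.0632
gripper_force: 0.9
```

Request:
jog_arm([
  [[-1, 0, 0, 0, 0], [-1, 0, 0, 0, 0], [-1, 0, 0, 3, 0], [-1, 0, 0, 4.5, 0], [-1, 0, 0, 0, 0], [-1, 0, 0, 0, 0]],
])

```text
time_s: 14.2
tcp_pos: [0.664, 0.104, 0.1]
eef_rot: [180.0, 0.0, -49.5]
contact_force: [-1.4, 0.1, -2.3]
gripper_width: 0.0592
gripper_force: 25.0
```

Request:
jog_arm([
  [[-1, -2, -4.5, 0, 0], [-1, -2.4, -5.5, 0, 0], [-1, -2.4, -5.5, 0, 0], [-1, -2, -4.5, 0, 0], [-1, 0, 0, -3, 0], [-1, 0, 0, -2, 0], [-1, 0, 0, 0, 0], [-1, 0, 0, 0, 0]],
])

```text
time_s: 15.2
tcp_pos: [0.5766, -0.0958, 0.0505]
eef_rot: [180.0, 0.0, -49.5]
contact_force: [0.3, -0.1, -0.8]
gripper_width: 0.0588
gripper_force: 25.0
```

Request:
jog_arm([
  [[-1, -0.1, -0.1, -1.3, 0], [-1, 0, 0, -0.4, 0], [-1, 0, 0, -0.1, 0], [-1, 0, 0, 0, 0], [1, 0, 0, 0, 0], [1, 0, 0, 0, 0], [1, 0, 0, 0, 0], [1, 0, 0, 0, 0]],
])

```text
time_s: 16.2
tcp_pos: [0.5757, -0.0969, 0.0327]
eef_rot: [-180.0, -0.0, -49.5]
contact_force: [-0.6, -0.5, 0.2]
gripper_width: 0.0868
gripper_force: 0.0
```

Request:
jog_arm([
  [[1, 0, 0, 4, 0], [1, 0, 0, 5, 0], [1, 1, 5, 0, 0], [1, 1, 5.5, 0, 0], [1, 1, 5.5, 0, 0], [1, 0, 5, 0, 0], [1, 0, 5, 0, 0], [1, 0, 4, 0, 0]],
])

```text
time_s: 17.2
tcp_pos: [0.6054, 0.2051, 0.1226]
eef_rot: [-180.0, -0.0, -49.4]
contact_force: [0.5, 0.4, -0.1]
gripper_width: 0.0874
gripper_force: 0.0
```

Request:
jog_arm([
  [[1, 0, 0, 0, 0], [1, 0, 0, 0, 0]],
])

```text
time_s: 17.45
tcp_pos: [0.6053, 0.2029, 0.1223]
eef_rot: [180.0, 0.0, -49.5]
contact_force: [-0.1, 0.0, -1.0]
gripper_width: 0.0875
gripper_force: 0.0
```

```bash
python3 - <<'E'
from h import *
im=r.capture("top")
for T in[(.5764,-.0975),(.4796,-.18),(.5692,-.1872)]:
    w,d,a=dark(im,pix("top",np.array([*T,.013])),.016,"top",22,90);print(T,w.round(4),d)
si=r.capture("side")
v=np.hstack([cv2.resize(im[170:310,380:530],(390,364)),cv2.resize(si[300:420,255:410],(390,364))]);cv2.imwrite("pics/v2.png",v)
E
```

```text
(0.5764, -0.0975) [ 0.574  -0.0954] 61.01539358496666
(0.4796, -0.18) [ 0.4771 -0.1759] 60.723770409822464
(0.5692, -0.1872) [ 0.5669 -0.1838] 61.409495770931244
```

View pics/v2.png

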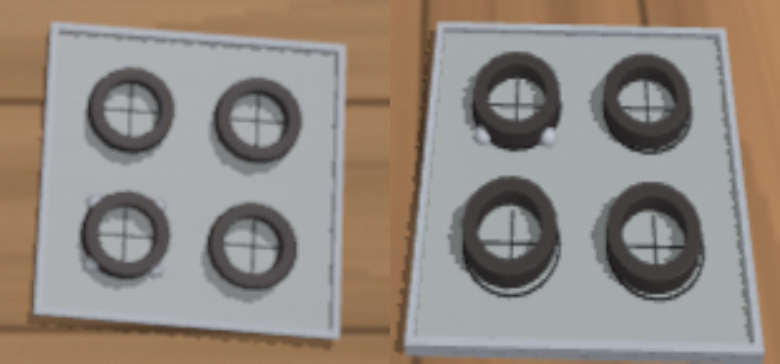

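All four rings lie flat in a square, each within about 4 mm of its circle's centre, and the gripper is clear.

```bash
python3 -c "
from plant import r
print(r.close_job())"
```

```text
the job is handed in; nothing more can be done
None
```

The three matching rings lie flat on the three empty circles, each within about 5 mm of centre by the top camera (12 mm allowed), and the job was handed in at about 17.5 s; no verdict came back.

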